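# Find the loose jig bolt and hold its cap open

## Robot

A 6-joint arm with a two-finger parallel gripper is mounted at the origin on the work surface. World frame = base frame: x ahead of the robot, y to its left, z up, the work surface at z = 0. Lengths are in m, angles in rad, forces in N, time in s.
With the tool pointing down it reaches from about 0.35 to 0.775 m from the base axis. Payload 5.5 kg.
Tool frame: the origin (TCP) lies midway between the tips of the shut fingers; the grasp point (between the pads) lies hold_point_z behind it (hold_point_z is the distance from the TCP to the grasp point, in m); z points along the fingers, y is the direction in which the jaws open and shut (so a half turn about z gives the same grasp; the last joint's range is limited). The gripper opens to 85 mm and grips with 20 to 120 N. Pads are 22 mm wide; open, the fingers measure 114 mm over their backs; the gripper's body (76 mm by 85 mm) begins 54 mm behind the grasp point. The pads swing forward as they close: fully open they stand 13 mm farther back than shut.
Start: joints at [1.054, 0.313, 0.046, 1.304, 0, 1.431], TCP at [0.212, 0.535, 0.231] pointing down, gripper open.
Joint ranges: [-2.76, 2.76], [-0.86, 1.69], [-1.03, 1.26], [-2.2, 2.34], [-1.47, 1.5], [-3.14, 3.14]. Speed limits (rad/s): [2.57, 2.57, 3.14, 3.14, 3.14, 3.14].

## Interface

Orientations are given as a unit quaternion [w, x, y, z].
In Python, from workcell import * gives the robot as it stands. The module is installed in compiled form; this text tells all that it offers.
- The arm moves only by the tool jog_arm, never from a script. Its argument "plan" is a list of rows, each a list of 6 numbers: the shift along the world's x, y, z in m, then the turn, a rotation vector about the world's x, y, z in degrees. A call has exactly 10 rows; each row shifts and turns the commanded pose from where the row before left it; what a row does not reach is not made up. A row lasts 1/10 s, in which the tool goes at most 50 mm and 8.59 degrees, less where a joint would pass 70% of its speed; a pose out of reach is approached as far as the arm can. A call with a gripper value outside its range is refused whole. "hand" is the opening, from 0 (shut) to 1 (fully open), set as the call begins (left out, the last holds). The fingers move at their own pace and stop on an object; "force" is the grip in N (left out, the last holds). Time passes only in rows, so rows that do not move let the fingers close, or fill a call up. It gives the time, the measured TCP pose, the force and the opening at its end, in the units of the state.
- get_state(): the state, without advancing time (a new reading comes with each control period).
- read_camera(name): name is "scene" or "top" or "wrist"; returns the picture (420x560x3 uint8, red, green, blue); there is no depth.
- calibration(name): a dict with "K" (3x3 intrinsics, pixels), "world_to_cam" (4x4, takes a point from world to camera coordinates). Camera axes: x right, y down, z forward; pixel columns grow to the right and rows downward; lengths in m; the calibration is good to about 2 mm. A picture is of the moment at which its call begins: read the wrist's pose just before it. calibration takes no time and is no camera call; for the wrist camera it gives the pose at the moment of the call.
- hand_in(): hands the job in, once; it reports no verdict.
The state is a dict: "clock": time; "joint_pos": joint angles; "qvel": joint speeds; "tau": joint torques, N m; "tcp_pos": TCP position; "orientation": TCP orientation; "wrist_force": force on the tool from outside, world axes, zero at the start; "ft_torque": the same for the moment, N m; "finger_gap": finger opening in m.
Only numpy, scipy, OpenCV 4.12 (cv2) and the standard library are available. Lean on these libraries where they do the work, as an engineer would, in place of code of your own. Each camera call takes 0.05 s, during which the arm holds its last target.

## Task

One of the three capped bolts on the jig blocks has worked loose: tap the shut caps gently from above, one after the other, until you find the bolt that sinks under a light push and springs back. Then lift that bolt's flip cap by its pull tab, well past half-way to upright, and finish while still holding it open with the fingers so that I can get a key on the bolt; the cap falls shut if let go. Leave the other two caps shut and the things lying about where they are.

Things in the scene. Friction and masses are not known exactly. Their poses are not given: they have to be found in the camera images.
- captop_left (a point): Left place (robot's left, +y) of the plywood jig board: middle of the flat round top (42 mm across) of a bare-steel flip cap, the point to tap, 79 mm above the bench. The shut cap, 16 mm high, covers a bolt head on an aluminium block 60 x 56 mm, its top 48 mm above the bench. This point is fixed to the board (does not follow the cap). x from hinge to pull tab, y along the hinge, z up.
- tab_left (a point): Grasp point on the pull tab of the left cap when shut (fixed to the board): middle of a flat steel bar 12 mm wide (y), 10 mm thick, 71 mm above the bench. The bar sticks out level on the side away from hinge and robot, ends 16 mm beyond this point; the cap's shell begins 26 mm before it; free below down to the board (12 mm thick). Axes as the cap top's.
- hinge_left (a point): Middle of the hinge of the left cap, 63 mm above the bench, on the robot's side of its block; y is the hinge line, x points level to the tab. The tab point lies 74 mm along x and 8 mm above it when shut.
- captop_middle (a point): Middle place (middle) of the plywood jig board: middle of the flat round top (42 mm across) of a bare-steel flip cap, the point to tap, 79 mm above the bench. The shut cap, 16 mm high, covers a bolt head on an aluminium block 60 x 56 mm, its top 48 mm above the bench. This point is fixed to the board (does not follow the cap). x from hinge to pull tab, y along the hinge, z up.
- tab_middle (a point): Grasp point on the pull tab of the middle cap when shut (fixed to the board): middle of a flat steel bar 12 mm wide (y), 10 mm thick, 71 mm above the bench. The bar sticks out level on the side away from hinge and robot, ends 16 mm beyond this point; the cap's shell begins 26 mm before it; free below down to the board (12 mm thick). Axes as the cap top's.
- hinge_middle (a point): Middle of the hinge of the middle cap, 63 mm above the bench, on the robot's side of its block; y is the hinge line, x points level to the tab. The tab point lies 74 mm along x and 8 mm above it when shut.
- captop_right (a point): Right place (robot's right, -y) of the plywood jig board: middle of the flat round top (42 mm across) of a bare-steel flip cap, the point to tap, 79 mm above the bench. The shut cap, 16 mm high, covers a bolt head on an aluminium block 60 x 56 mm, its top 48 mm above the bench. This point is fixed to the board (does not follow the cap). x from hinge to pull tab, y along the hinge, z up.
- tab_right (a point): Grasp point on the pull tab of the right cap when shut (fixed to the board): middle of a flat steel bar 12 mm wide (y), 10 mm thick, 71 mm above the bench. The bar sticks out level on the side away from hinge and robot, ends 16 mm beyond this point; the cap's shell begins 26 mm before it; free below down to the board (12 mm thick). Axes as the cap top's.
- hinge_right (a point): Middle of the hinge of the right cap, 63 mm above the bench, on the robot's side of its block; y is the hinge line, x points level to the tab. The tab point lies 74 mm along x and 8 mm above it when shut.
- loose_bolt (a joint): How far the loose bolt (with its cap) is pushed down, m; which place it is in is not told. 0 at rest, 0.008 at the end of travel. Starts to sink at about 1 N, is fully down at about 3.5 N and springs back up.
- loose_cap (a joint): Opening angle of the loose bolt's cap, rad: 0 shut, 1.25 at its stop. The tab swings up and back towards the robot. The 120 g cap falls shut by itself from any angle when let go. All three look alike.
- tight1_bolt (a joint): How far one of the two tight bolts (with its cap) is pushed down, m; which place it is in is not told. 0 at rest, 0.008 at the end of travel. Stiff: about 1 mm at 8 N, 3 mm at 20 N.
- tight1_cap (a joint): Opening angle of this tight bolt's cap, rad: 0 shut, 1.25 at its stop. The tab swings up and back towards the robot. The 120 g cap falls shut by itself from any angle when let go. All three look alike.
- tight2_bolt (a joint): How far one of the two tight bolts (with its cap) is pushed down, m; which place it is in is not told. 0 at rest, 0.008 at the end of travel. Stiff: about 1 mm at 8 N, 3 mm at 20 N.
- tight2_cap (a joint): Opening angle of this tight bolt's cap, rad: 0 shut, 1.25 at its stop. The tab swings up and back towards the robot. The 120 g cap falls shut by itself from any angle when let go. All three look alike.
- bracket: Loose steel angle bracket on the board, 40 x 30 x 27 mm; a bystander to leave where it is. Origin at its underside. z up.
- eraser: Loose white eraser on the board, 45 x 22 x 12 mm; a bystander to leave where it is. Origin at its underside. z up.
- driver: Loose screwdriver lying on the mat, 160 mm long; a bystander to leave where it is. Origin at its underside.
- pencil: Loose flat carpenter's pencil, 120 x 12 x 7 mm; a bystander to leave where it is. Origin at its underside. z up.
- tape_roll: Loose roll of tape, 72 mm across, 24 mm high; a bystander to leave where it is. Origin at its underside. z up.
- bead_bowl: Loose wooden bowl of beads, 116 mm across, 42 mm high; a bystander to leave where it is. Origin at its underside. z up.
- offcut: Loose card offcut, 70 x 50 x 6 mm; a bystander to leave where it is. Origin at its underside. z up.

How it is judged:
By the outcome, as a careful person would: the job done as asked, in the order asked, and still so for the second after the job is handed in, while the arm keeps its last pose, push and grip.
It also fails if it takes over 45 s, if anything falls off the work surface, if the arm or the gripper's body presses on something with over 40 N, if the wrist force passes 120 N, or if a joint passes its speed limit or range.

## Working session

There is one attempt and no reset: what is moved stays moved. The work goes in short steps, Python scripts to look and compute and a tool call to move; the robot and the scene stay as the last step left them, time stands still between calls to the robot, and variables do not carry over. Pictures are saved under pics/ and viewed, and the job is handed in when it is done.

Besides the shell and the picture viewer there is one more tool, called after "Call:" as a command line: name --pt "numbers of a row" for each row, then --argument value for the rest. jog_arm: Moves the arm, as the interface text tells. Its arguments: {"type":"object","properties":{"plan":{"type":"array","items":{"type":"array","items":{"type":"number"}}},"hand":{"type":"number"},"force":{"type":"number"}},"required":["plan"]}

```bash
mkdir -p pics; python3 - <<'E'
from workcell import *
import cv2, numpy as np
s=get_state(); print({k:np.round(v,3).tolist() for k,v in s.items()})
for n in ("top","scene"):
    im=read_camera(n); cv2.imwrite(f"pics/{n}0.png",im[:,:,::-1])
    c=calibration(n); print(n,np.round(c["K"],1).tolist(),np.round(c["world_to_cam"],4).tolist())
try: print("hold",hold_point_z)
except Exception as e: print(e)
E
```

```text
{'clock': 0.0, 'joint_pos': [1.054, 0.314, 0.045, 1.304, 0.0, 1.431], 'qvel': [-0.0, -0.0, -0.0, -0.001, -0.0, -0.0], 'tau': [0.0, -48.062, 29.853, 0.019, 0.0, -0.0], 'tcp_pos': [0.211, 0.534, 0.23], 'orientation': [-0.0, 0.187, 0.982, -0.001], 'wrist_force': [0.846, 0.171, -0.693], 'ft_torque': [0.032, -0.011, 0.013], 'finger_gap': 0.086}
top [[527.5, 0.0, 281.5], [0.0, 527.5, 206.3], [0.0, 0.0, 1.0]] [[0.0285, -0.9994, -0.018, 0.0049], [-0.9934, -0.0263, -0.1119, 0.5937], [0.1114, 0.0211, -0.9936, 1.5701], [0.0, 0.0, 0.0, 1.0]]
scene [[472.6, 0.0, 275.0], [0.0, 472.6, 202.2], [0.0, 0.0, 1.0]] [[0.8986, 0.4386, -0.0121, -0.5251], [0.3751, -0.7823, -0.4973, -0.1939], [-0.2276, 0.4424, -0.8675, 1.3152], [0.0, 0.0, 0.0, 1.0]]
hold 0.0187
```

View pics/top0.png

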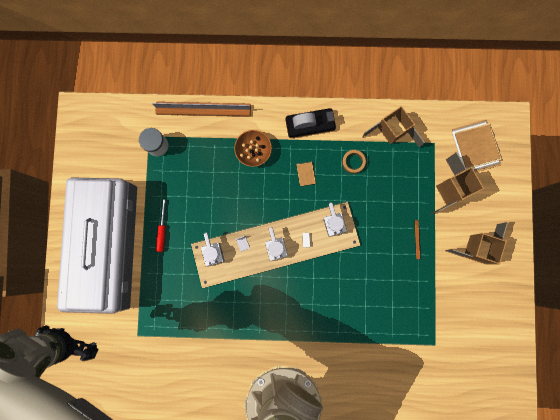

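View pics/scene0.png

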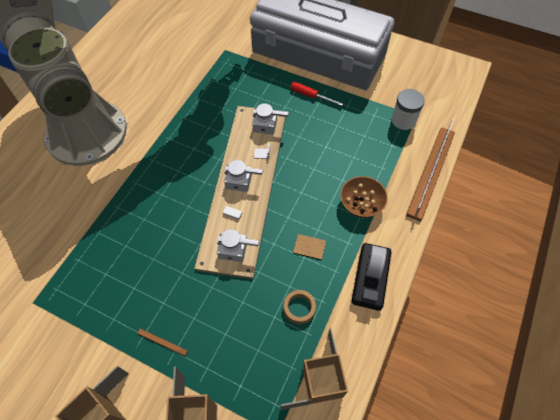

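The pictures show the board, with caps near (210,254), (276,248) and (335,224) in top. Their tabs point up the image (+x). I'll zoom in next.

```bash
python3 - <<'E'
import cv2
a=cv2.imread("pics/top0.png")[190:300,180:370]; cv2.imwrite("pics/topz.png",cv2.resize(a,None,fx=4.2,fy=4.2,interpolation=cv2.INTER_CUBIC))
a=cv2.imread("pics/scene0.png")[90:290,190:330]; cv2.imwrite("pics/scenez.png",cv2.resize(a,None,fx=3,fy=3,interpolation=cv2.INTER_CUBIC))
E
```

```text
(no output)
```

View pics/topz.png

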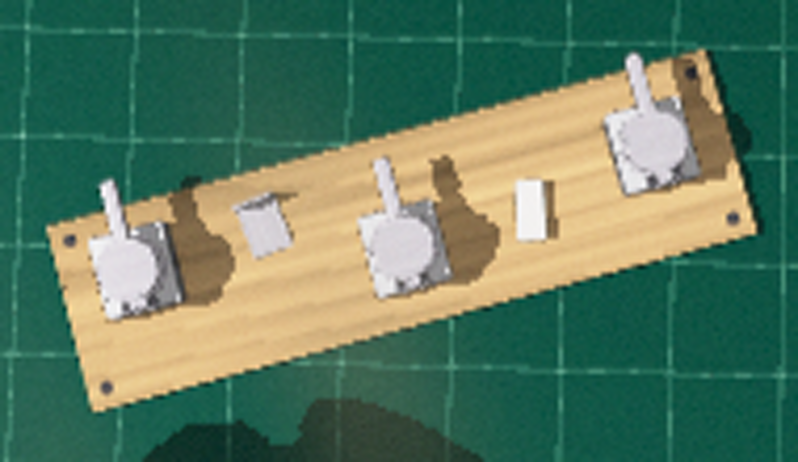

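View pics/scenez.png

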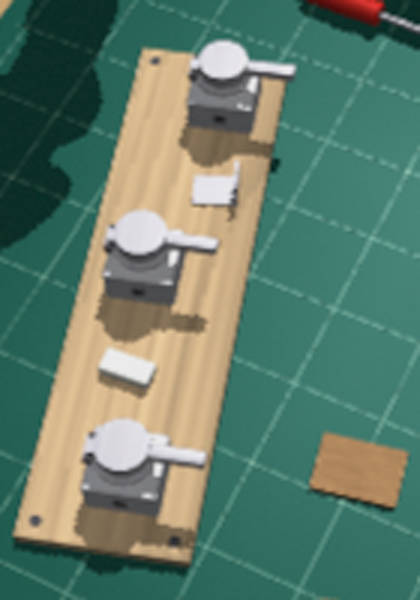

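```bash
cat > h.py <<'E'
from workcell import *
import cv2, numpy as np
def ray(c,p):
    T=c["world_to_cam"];T=np.array(T);R=T[:3,:3];o=-R.T@T[:3,3]
    d=R.T@np.linalg.inv(np.array(c["K"]))@np.array([p[0],p[1],1.]);return o,d/np.linalg.norm(d)
def plane(c,p,z):
    o,d=ray(c,p);return o+d*(z-o[2])/d[2]
def tri(l):
    A=np.zeros((3,3));b=np.zeros(3)
    for c,p in l:
        o,d=ray(c,p);P=np.eye(3)-np.outer(d,d);A+=P;b+=P@o
    x=np.linalg.solve(A,b);return x,[np.linalg.norm((np.eye(3)-np.outer(ray(c,p)[1],ray(c,p)[1]))@(x-ray(c,p)[0])) for c,p in l]
E
python3 - <<'E'
from h import *
t=calibration("top");s=calibration("scene")
zt=lambda p:((p[0]+.5)/4.2-.5+180,(p[1]+.5)/4.2-.5+190)
zs=lambda p:((p[0]+.5)/3-.5+190,(p[1]+.5)/3-.5+90)
np.set_printoptions(precision=4,suppress=True)
for n,a,tip,b,tb in (("L",(127,265),(107,183),(222,60),(294,71)),("M",(402,243),(381,160),(141,232),(216,244)),("R",(654,141),(633,57),(120,445),(205,459))):
    x,e=tri([(t,zt(a)),(s,zs(b))]);y,_=tri([(t,zt(tip)),(s,zs(tb))])
    P=plane(t,zt(a),.079);Q=plane(t,zt(tip),.074)
    print(n,x,e,"tip",y,"plane",P,Q,np.degrees(np.arctan2(Q[1]-P[1],Q[0]-P[0])),"sc",plane(s,zs(b),.079))
E
```

```text
L [0.4444 0.2249 0.0815] [np.float64(0.001804820760762158), np.float64(0.0018048207607620603)] tip [0.5032 0.2436 0.076 ] plane [0.4459 0.2264 0.079 ] [0.503  0.2437 0.074 ] 16.92416739689665 sc [0.442  0.2256 0.079 ]
M [0.4657 0.0342 0.0808] [np.float64(0.0010817196082410975), np.float64(0.001081719608241186)] tip [0.5242 0.0514 0.0774] plane [0.4666 0.0349 0.079 ] [0.5245 0.0516 0.074 ] 16.03400902456941 sc [0.4642 0.0345 0.079 ]
R [ 0.5417 -0.1401  0.0777] [np.float64(0.0013042285741830949), np.float64(0.0013042285741831831)] tip [ 0.6023 -0.1232  0.0756] plane [ 0.5426 -0.1391  0.079 ] [ 0.602  -0.1238  0.074 ] 14.518817135089344 sc [ 0.5411 -0.1414  0.079 ]
```

Call:
jog_arm --pt "0.01 -0.045 0 0 0 3.73" --pt "0.01 -0.045 0 0 0 3.73" --pt "0.01 -0.045 0 0 0 3.73" --pt "0.01 -0.045 0 0 0 3.73" --pt "0.01 -0.045 0 0 0 3.73" --pt "0.037 -0.0165 -0.016 0 0 3.73" --pt "0.037 -0.0165 -0.016 0 0 3.73" --pt "0.037 -0.0165 -0.016 0 0 3.73" --pt "0.037 -0.0165 -0.016 0 0 3.73" --pt "0.037 -0.0165 -0.016 0 0 3.73" --hand 0

```text
clock: 1.1
tcp_pos: [0.4477, 0.2261, 0.1505]
orientation: [-0.0, -0.138, 0.99, 0.0]
wrist_force: [0.9, 0.5, 0.1]
finger_gap: 0.0001
```

```bash
python3 - <<'E'
from h import *
s=get_state(); print({k:np.round(v,4).tolist() for k,v in s.items()})
c=calibration("wrist");im=read_camera("wrist");np.savez("w1.npz",K=c["K"],T=c["world_to_cam"]);cv2.imwrite("pics/w1.png",im[:,:,::-1])
print(np.round(c["K"],1).tolist(),np.round(c["world_to_cam"],3).tolist())
E
```

```text
{'clock': 1.1, 'joint_pos': [0.3073, 0.2132, -0.29, 1.0678, 0.0003, 0.0308], 'qvel': [-0.5693, 0.5722, 0.3011, -0.2745, 0.0039, -1.2128], 'tau': [1.5755, -43.5855, 26.2384, 0.6875, -0.1421, 1.243], 'tcp_pos': [0.4477, 0.2261, 0.1505], 'orientation': [-0.0001, -0.1378, 0.9905, 0.0001], 'wrist_force': [0.8561, 0.4594, 0.1297], 'ft_torque': [0.0257, 0.0386, 0.0017], 'finger_gap': 0.0001}
[[320.2, 0.0, 279.9], [0.0, 320.2, 204.7], [0.0, 0.0, 1.0]] [[-0.274, 0.962, 0.001, -0.095], [0.913, 0.259, 0.316, -0.483], [0.304, 0.087, -0.949, 0.148], [0.0, 0.0, 0.0, 1.0]]
```

View pics/w1.png

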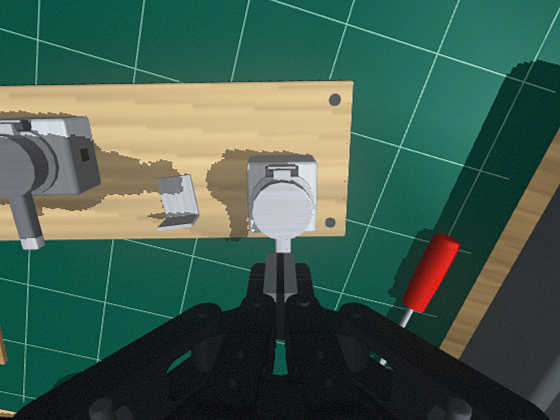

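Wrist view: left cap top is centred near (283,212), and its tab runs down behind the fingers at (283,245). The middle cap is at left, around (22,165).

```bash
python3 - <<'E'
from h import *
np.set_printoptions(precision=4,suppress=True)
z=np.load("w1.npz");c={"K":z["K"],"world_to_cam":z["T"]}
im=cv2.imread("pics/w1.png");cv2.imwrite("pics/w1z.png",cv2.resize(im[140:270,200:350],None,fx=4,fy=4,interpolation=cv2.INTER_CUBIC))
print(plane(c,(283,210),.079))
for a,b in (((10,242),(342,236)),((10,87),(350,82))):
    A=plane(c,a,.012);B=plane(c,b,.012);d=A-B;print(A,B,np.degrees(np.arctan2(d[1],d[0]))+90)
t=calibration("top");zt=lambda p:((p[0]+.5)/4.2-.5+180,(p[1]+.5)/4.2-.5+190)
for a,b in (((50,228),(705,48)),((95,412),(756,232))):
    d=plane(t,zt(a),.012)-plane(t,zt(b),.012);print(np.degrees(np.arctan2(d[1],d[0]))-90)
E
```

```text
[0.4412 0.2262 0.079 ]
[ 0.5667 -0.01    0.012 ] [0.4736 0.2949 0.012 ] 16.989467027007677
[ 0.422  -0.0125  0.012 ] [0.3418 0.2554 0.012 ] 16.66434665313139
16.962637360806383
16.770270132850186
```

View pics/w1z.png

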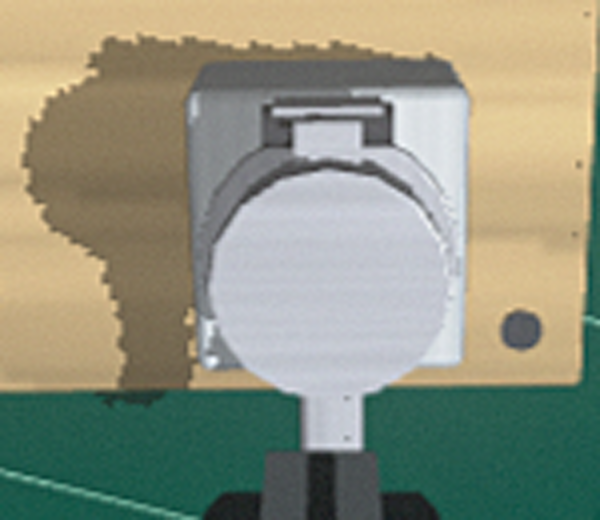

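Call:
jog_arm --pt "-0.004 0 -0.014 0 0 0.8" --pt "0 0 -0.016 0 0 0" --pt "0 0 -0.016 0 0 0" --pt "0 0 -0.014 0 0 0" --pt "0 0 -0.008 0 0 0" --pt "0 0 -0.001 0 0 0" --pt "0 0 -0.001 0 0 0" --pt "0 0 -0.0005 0 0 0" --pt "0 0 0 0 0 0" --pt "0 0 0 0 0 0" --hand 0

```text
clock: 2.15
tcp_pos: [0.443, 0.2274, 0.0814]
orientation: [0.001, -0.144, 0.99, 0.0]
wrist_force: [-0.2, -0.3, -0.7]
finger_gap: -0.0002
```

Call:
jog_arm --pt "0 0 -0.001 0 0 0" --pt "0 0 -0.001 0 0 0" --pt "0 0 -0.001 0 0 0" --pt "0 0 0 0 0 0" --pt "0 0 0 0 0 0" --pt "0 0 0 0 0 0" --pt "0 0 0 0 0 0" --pt "0 0 0 0 0 0" --pt "0 0 0 0 0 0" --pt "0 0 0 0 0 0"

```text
clock: 3.15
tcp_pos: [0.4428, 0.2272, 0.0779]
orientation: [0.0, -0.144, 0.99, 0.0]
wrist_force: [0.2, 0.1, 1.7]
finger_gap: -0.0003
```

Call:
jog_arm --pt "0 0 -0.001 0 0 0" --pt "0 0 -0.001 0 0 0" --pt "0 0 0 0 0 0" --pt "0 0 0 0 0 0" --pt "0 0 0 0 0 0" --pt "0 0 0 0 0 0" --pt "0 0 0 0 0 0" --pt "0 0 0 0 0 0" --pt "0 0 0 0 0 0" --pt "0 0 0 0 0 0"

```text
clock: 4.15
tcp_pos: [0.4427, 0.2272, 0.0759]
orientation: [0.0, -0.144, 0.99, 0.0]
wrist_force: [1.1, 0.6, 2.2]
finger_gap: 0.0001
```

Call:
jog_arm --pt "0 0 -0.001 0 0 0" --pt "0 0 -0.001 0 0 0" --pt "0 0 0 0 0 0" --pt "0 0 0 0 0 0" --pt "0 0 0 0 0 0" --pt "0 0 0 0 0 0" --pt "0 0 0 0 0 0" --pt "0 0 0 0 0 0" --pt "0 0 0 0 0 0" --pt "0 0 0 0 0 0"

```text
clock: 5.15
tcp_pos: [0.4427, 0.2273, 0.0739]
orientation: [0.0, -0.144, 0.99, 0.0]
wrist_force: [2.0, 0.8, 3.0]
finger_gap: 0.0001
```

```bash
python3 - <<'E'
from h import *
for i in range(2):
    print(np.round(get_state()["wrist_force"],2), np.round(get_state()["ft_torque"],3))
    im=read_camera("wrist")
cv2.imwrite("pics/w2.png",im[:,:,::-1])
E
```

```text
[2.   0.85 2.97] [ 0.135 -0.402  0.026]
[1.6  0.14 2.88] [ 0.194 -0.384 -0.021]
```

View pics/w2.png

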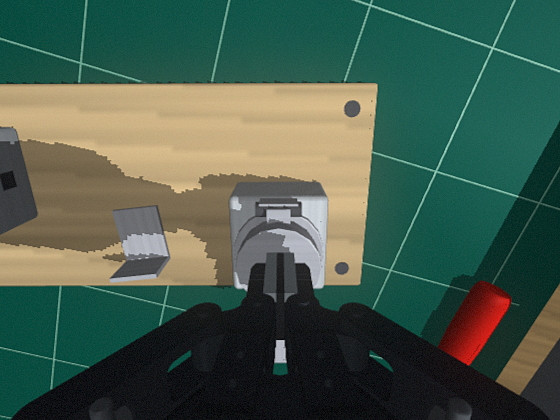

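Left bolt sinks at about 0.35 N/mm (3 N at roughly 5 mm), so it is the loose one. I'll lift off, check that it springs back, and go above the tab.

Call:
jog_arm --pt "0 0 0.006 0 0 0" --pt "0 0 0.014 0 0 0" --pt "0 0 0.022 0 0 0" --pt "0.012 0.003 0.004 0 0 0" --pt "0.012 0.003 0 0 0 0" --pt "0.012 0.003 0 0 0 0" --pt "0.01 0.003 0 0 0 0" --pt "0 0 0 0 0 0" --pt "0 0 0 0 0 0" --pt "0 0 0 0 0 0" --hand 0.45 --force 40

```text
clock: 6.25
tcp_pos: [0.4877, 0.239, 0.1194]
orientation: [-0.001, -0.144, 0.99, -0.0]
wrist_force: [-0.8, 0.3, -0.0]
finger_gap: 0.0382
```

```bash
python3 - <<'E'
from h import *
c=calibration("wrist");im=read_camera("wrist");np.savez("w3.npz",K=c["K"],T=c["world_to_cam"]);cv2.imwrite("pics/w3.png",im[:,:,::-1])
im=read_camera("scene");cv2.imwrite("pics/s3.png",im[:,:,::-1]);cv2.imwrite("pics/s3z.png",cv2.resize(im[60:200,200:340,::-1],None,fx=4,fy=4))
s=get_state();print(np.round(s["tcp_pos"],4),np.round(s["wrist_force"],2),s["finger_gap"])
E
```

```text
[0.4879 0.2391 0.1196] [0.09 0.41 0.5 ] 0.03813634905417699
```

View pics/w3.png

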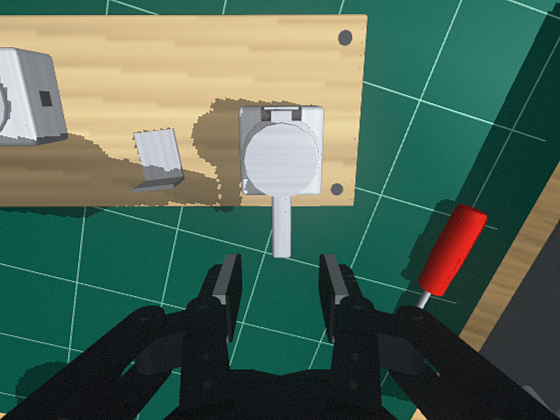

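View pics/s3z.png

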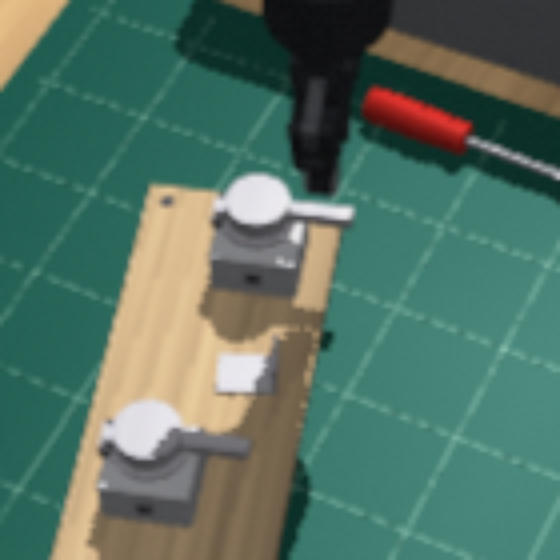

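The wrist view shows the tab axis from (282,197) to its tip at (282,257), and the cap centre at (282,158). The cap is back up and flat after the tap.

```bash
python3 - <<'E'
from h import *
np.set_printoptions(precision=4,suppress=True)
z=np.load("w3.npz");c={"K":z["K"],"world_to_cam":z["T"]}
z=np.load("w1.npz");c1={"K":z["K"],"world_to_cam":z["T"]}
print(tri([(c,(282,157)),(c1,(282,211))]))
A=plane(c,(282,157),.079);B=plane(c,(282,255),.076);D=plane(c,(282,200),.076);print(A,D,B,np.degrees(np.arctan2(*(B-D)[[1,0]])),B-.016*(B-D)/np.linalg.norm(B-D))
E
```

```text
(array([0.4384, 0.2249, 0.0898]), [np.float64(0.00027184208274678675), np.float64(0.0002718420827467997)])
[0.4401 0.2257 0.079 ] [0.4658 0.2334 0.076 ] [0.5014 0.2441 0.076 ] 16.66548879700231 [0.486  0.2395 0.076 ]
```

Call:
jog_arm --pt "0.001 0.0005 -0.012 0 0 0" --pt "0 0 -0.014 0 0 0" --pt "0 0 -0.014 0 0 0" --pt "0 0 -0.013 0 0 0" --pt "0 0 -0.008 0 0 0" --pt "0 0 -0.005 0 0 0" --pt "0 0 0 0 0 0" --pt "0 0 0 0 0 0" --pt "0 0 0 0 0 0" --pt "0 0 0 0 0 0"

```text
clock: 7.35
tcp_pos: [0.4901, 0.2398, 0.0544]
orientation: [0.001, -0.144, 0.99, 0.0]
wrist_force: [-0.2, -0.0, -0.7]
finger_gap: 0.0386
```

Call:
jog_arm --pt "0 0 0 0 0 0" --pt "0 0 0 0 0 0" --pt "0 0 0 0 0 0" --pt "0 0 0 0 0 0" --pt "0 0 0 0 0 0" --pt "0 0 0 0 0 0" --pt "0 0 0 0 0 0" --pt "0 0 0 0 0 0" --pt "0 0 0 0 0 0" --pt "0 0 0 0 0 0" --hand 0 --force 40

```text
clock: 8.35
tcp_pos: [0.4897, 0.24, 0.0539]
orientation: [0.0, -0.144, 0.99, 0.0]
wrist_force: [0.1, 4.2, 1.9]
finger_gap: 0.011
```

```bash
python3 - <<'E'
from h import *
im=read_camera("wrist");cv2.imwrite("pics/w4.png",im[:,:,::-1])
s=get_state();print({k:np.round(v,4).tolist() for k,v in s.items()})
E
```

```text
{'clock': 8.4, 'joint_pos': [0.3081, 0.3752, -0.3239, 0.8711, 0.0005, 0.0199], 'qvel': [0.0007, 0.0009, 0.0008, 0.0003, -0.0015, 0.0007], 'tau': [-2.1675, -46.2753, 24.2395, 0.5467, -1.2322, -0.0597], 'tcp_pos': [0.4898, 0.2399, 0.0539], 'orientation': [0.0002, -0.1436, 0.9896, 0.0003], 'wrist_force': [-1.1492, 4.7453, 1.3537], 'ft_torque': [0.8259, 0.0068, -0.043], 'finger_gap': 0.0113}
```

View pics/w4.png

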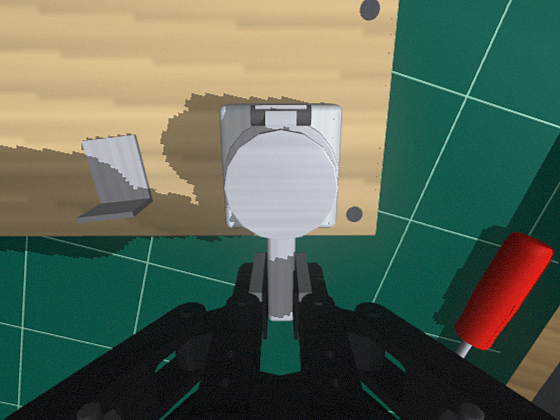

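```bash
python3 - <<'E'
import numpy as np
a=np.radians(16.6)
f=lambda t:np.array([.0778*np.cos(t)+.0091*np.sin(t),.0778*np.sin(t)-.0091*np.cos(t)])
for k in range(0,66,2):
    d=f(np.radians(k+2))-f(np.radians(k)); print(k,np.round([d[0]*np.cos(a),d[0]*np.sin(a),d[1]],5))
E
```

```text
0 [2.60e-04 8.00e-05 2.72e-03]
2 [1.70e-04 5.00e-05 2.73e-03]
4 [8.00e-05 2.00e-05 2.73e-03]
6 [-2.00e-05 -0.00e+00  2.73e-03]
8 [-1.10e-04 -3.00e-05  2.73e-03]
10 [-2.00e-04 -6.00e-05  2.73e-03]
12 [-2.90e-04 -9.00e-05  2.72e-03]
14 [-0.00038 -0.00011  0.00271]
16 [-0.00047 -0.00014  0.00269]
18 [-0.00056 -0.00017  0.00267]
20 [-0.00065 -0.00019  0.00265]
22 [-0.00074 -0.00022  0.00262]
24 [-0.00082 -0.00025  0.0026 ]
26 [-0.00091 -0.00027  0.00256]
28 [-0.001   -0.0003   0.00253]
30 [-0.00108 -0.00032  0.00249]
32 [-0.00116 -0.00035  0.00245]
34 [-0.00124 -0.00037  0.00241]
36 [-0.00132 -0.00039  0.00236]
38 [-0.0014  -0.00042  0.00231]
40 [-0.00148 -0.00044  0.00226]
42 [-0.00155 -0.00046  0.0022 ]
44 [-0.00162 -0.00048  0.00214]
46 [-0.0017  -0.00051  0.00208]
48 [-0.00176 -0.00053  0.00202]
50 [-0.00183 -0.00055  0.00196]
52 [-0.0019  -0.00056  0.00189]
54 [-0.00196 -0.00058  0.00182]
56 [-0.00202 -0.0006   0.00175]
58 [-0.00207 -0.00062  0.00167]
60 [-0.00213 -0.00063  0.00159]
62 [-0.00218 -0.00065  0.00152]
64 [-0.00223 -0.00066  0.00144]
```

Call:
jog_arm --pt "0.0003 0.0001 0.0027 0.572 -1.917 0" --pt "0.0002 0 0.0027 0.572 -1.917 0" --pt "0.0001 0 0.0027 0.572 -1.917 0" --pt "0 0 0.0027 0.572 -1.917 0" --pt "-0.0001 0 0.0027 0.572 -1.917 0" --pt "-0.0002 -0.0001 0.0027 0.572 -1.917 0" --pt "-0.0003 -0.0001 0.0027 0.572 -1.917 0" --pt "-0.0004 -0.0001 0.0027 0.572 -1.917 0" --pt "-0.0005 -0.0001 0.0027 0.572 -1.917 0" --pt "-0.0006 -0.0002 0.0027 0.572 -1.917 0"

```text
clock: 9.4
tcp_pos: [0.488, 0.2394, 0.0809]
orientation: [0.173, -0.141, 0.974, 0.026]
wrist_force: [1.0, 5.1, -1.6]
finger_gap: 0.0106
```

```bash
python3 - <<'E'
from h import *
from scipy.optimize import least_squares
im=read_camera("wrist");cv2.imwrite("pics/w5.png",im[:,:,::-1])
s=get_state();print({k:np.round(v,4).tolist() for k,v in s.items()})
D=[(.3135,.045,1.304,.2112,.534,.230),(.2132,-.29,1.0678,.4477,.2261,.1505),(.3752,-.3239,.8711,.4898,.2399,.0539)]
q=s["joint_pos"];p=s["tcp_pos"];D.append((q[1],q[2],q[3],*p))
D=np.array(D)
def fk(x,q2,q3,q4):
    A,Ap,B,h,L=x;e=q2-q3+q4
    return A*np.sin(q2)+Ap*np.cos(q2)+B*np.cos(q2-q3)+L*np.cos(e), h+A*np.cos(q2)-Ap*np.sin(q2)-B*np.sin(q2-q3)-L*np.sin(e)
def res(x):
    r,z=fk(x,D[:,0],D[:,1],D[:,2]);return np.r_[r-np.hypot(D[:,3],D[:,4]),z-D[:,5]]
o=least_squares(res,[.4,0.05,.4,.2,.25]);print(o.x,np.round(o.fun*1000,1))
H=.469
for th in (30,40,50,60):
    t=np.radians(th);r=np.hypot(.4151,.2183)+.0778*np.cos(t)+.0091*np.sin(t);z=.063+.0778*np.sin(t)-.0091*np.cos(t)
    g=lambda v:[fk(o.x,v[0],v[1],np.pi/2-t-v[0]+v[1])[0]-r,fk(o.x,v[0],v[1],np.pi/2-t-v[0]+v[1])[1]-z]
    u=least_squares(g,q[1:3]);print(th,u.x,np.pi/2-t-u.x[0]+u.x[1],u.cost)
E
```

```text
{'clock': 9.45, 'joint_pos': [0.3125, 0.1144, -0.6811, 0.4222, -0.0073, 0.0226], 'qvel': [-0.0004, 0.0256, 0.0523, 0.0578, 0.0012, -0.0004], 'tau': [-2.2016, -30.8054, 24.9723, -1.4092, -1.0949, -0.0526], 'tcp_pos': [0.4879, 0.2394, 0.0813], 'orientation': [0.1738, -0.1415, 0.9742, 0.0258], 'wrist_force': [1.5066, 5.526, -0.3849], 'ft_torque': [0.8241, 0.128, 0.2238], 'finger_gap': 0.0108}
[ 0.56070801 -0.00344852  0.43542621  0.32150069  0.51221486] [14.3 -4.9 -9.5 -1.  -1.8 -2.4 -1.9  6.1]
30 [ 0.03875183 -0.87327323] 0.13517248954170713 1.5752423384089795e-21
40 [ 0.00535464 -1.07354705] -0.2062370560439334 8.473145160736171e-28
50 [ 0.13846311 -1.29495863] -0.7352900430444272 4.515726727078758e-17
60 [ 0.87997649 -1.56464486] -1.9210225686770006 0.00048498435756353964
```

View pics/w5.png

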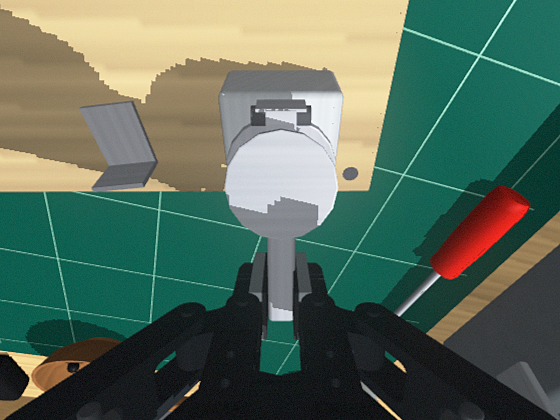

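Call:
jog_arm --pt "-0.0007 -0.0002 0.0027 0.572 -1.917 0" --pt "-0.0007 -0.0002 0.0026 0.572 -1.917 0" --pt "-0.0008 -0.0002 0.0026 0.572 -1.917 0" --pt "-0.0009 -0.0003 0.0026 0.572 -1.917 0" --pt "-0.001 -0.0003 0.0025 0.572 -1.917 0" --pt "-0.0011 -0.0003 0.0025 0.572 -1.917 0" --pt "-0.0017 -0.0005 0.0021 0 0 0" --pt "-0.0017 -0.0005 0.002 0 0 0" --pt "-0.0018 -0.0005 0.002 0 0 0" --pt "-0.0019 -0.0006 0.0019 0 0 0" --force 25

```text
clock: 10.45
tcp_pos: [0.4751, 0.2355, 0.1037]
orientation: [0.272, -0.138, 0.951, 0.04]
wrist_force: [2.1, 4.9, -4.9]
finger_gap: 0.0106
```

```bash
python3 - <<'E'
from h import *
im=read_camera("wrist");cv2.imwrite("pics/w6.png",im[:,:,::-1])
s=get_state();print({k:np.round(v,4).tolist() for k,v in s.items()})
E
```

```text
{'clock': 10.5, 'joint_pos': [0.3165, -0.0349, -0.893, 0.1558, -0.0136, 0.0243], 'qvel': [0.0013, 0.0086, 0.0017, -0.0099, 0.0005, -0.0009], 'tau': [-2.0808, -26.4639, 27.927, -4.7513, -1.223, -0.0642], 'tcp_pos': [0.4749, 0.2354, 0.1038], 'orientation': [0.272, -0.1381, 0.9515, 0.0401], 'wrist_force': [1.0422, 4.6494, -4.0846], 'ft_torque': [0.6348, 0.3666, 0.3196], 'finger_gap': 0.0108}
```

View pics/w6.png

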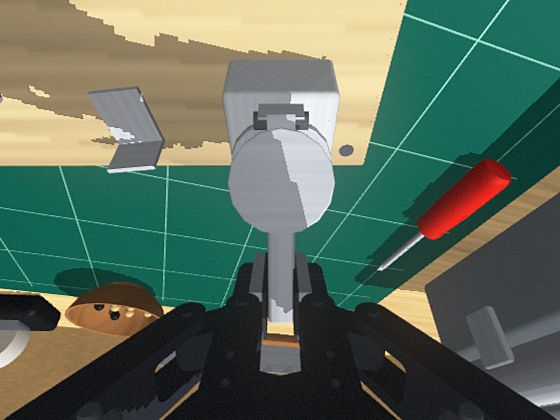

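Call:
jog_arm --pt "-0.0019 -0.0006 0.0018 0 0 0" --pt "-0.002 -0.0006 0.0018 0 0 0" --pt "-0.0021 -0.0006 0.0017 0 0 0" --pt "-0.0021 -0.0006 0.0016 0 0 0" --pt "-0.0022 -0.0007 0.0015 0 0 0" --pt "-0.0022 -0.0007 0.0014 0 0 0" --pt "0 0 0 0 0 0" --pt "0 0 0 0 0 0" --pt "0 0 0 0 0 0" --pt "0 0 0 0 0 0"

```text
clock: 11.5
tcp_pos: [0.4622, 0.2316, 0.113]
orientation: [0.271, -0.138, 0.952, 0.04]
wrist_force: [-0.3, 5.0, -5.9]
finger_gap: 0.011
```

```bash
python3 - <<'E'
from h import *
im=read_camera("wrist");cv2.imwrite("pics/w7.png",im[:,:,::-1])
s=get_state();print({k:np.round(v,4).tolist() for k,v in s.items()})
E
```

```text
{'clock': 11.55, 'joint_pos': [0.3173, -0.0773, -0.9015, 0.1906, -0.0141, 0.025], 'qvel': [0.0012, -0.0005, -0.0003, -0.0004, -0.0004, 0.0005], 'tau': [-2.2135, -26.6962, 30.8025, -5.8368, -1.447, -0.0729], 'tcp_pos': [0.4622, 0.2316, 0.113], 'orientation': [0.2715, -0.1382, 0.9516, 0.0401], 'wrist_force': [0.1715, 4.9364, -7.1112], 'ft_torque': [0.6194, 0.8629, 0.4326], 'finger_gap': 0.0108}
```

View pics/w7.png

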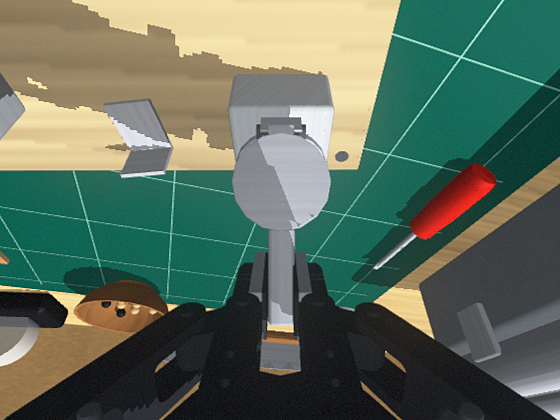

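Call:
jog_arm --pt "-0.0023 -0.0007 0.0014 0 0 0" --pt "-0.0023 -0.0007 0.0013 0 0 0" --pt "-0.0024 -0.0007 0.0012 0 0 0" --pt "-0.0024 -0.0007 0.0011 0 0 0" --pt "-0.0024 -0.0007 0.001 0 0 0" --pt "-0.0025 -0.0007 0.0009 0 0 0" --pt "0 0 0 0 0 0" --pt "0 0 0 0 0 0" --pt "0 0 0 0 0 0" --pt "0 0 0 0 0 0"

```text
clock: 12.55
tcp_pos: [0.4479, 0.2273, 0.1199]
orientation: [0.272, -0.138, 0.952, 0.04]
wrist_force: [0.3, 4.3, -10.5]
finger_gap: 0.0112
```

```bash
python3 - <<'E'
from h import *
from scipy.spatial.transform import Rotation as R
im=read_camera("wrist");cv2.imwrite("pics/w8.png",im[:,:,::-1])
im=read_camera("scene");cv2.imwrite("pics/s8.png",cv2.resize(im[60:290,180:340,::-1],None,fx=2.6,fy=2.6))
im=read_camera("top");cv2.imwrite("pics/t8.png",im[:,:,::-1])
s=get_state();print({k:np.round(v,4).tolist() for k,v in s.items()})
o=s["orientation"];z=R.from_quat([*o[1:],o[0]]).apply([0,0,1]);G=s["tcp_pos"]-.0187*z;d=G-np.array([.4151,.2183,.063]);print(G,np.linalg.norm(d),np.degrees(np.arctan2(d[2],np.hypot(d[0],d[1])))-7)
E
```

```text
{'clock': 12.7, 'joint_pos': [0.3187, -0.1201, -0.9162, 0.2188, -0.015, 0.0261], 'qvel': [0.0009, 0.0007, 0.002, -0.0017, -0.0018, 0.0014], 'tau': [-2.1346, -26.662, 33.8799, -6.8992, -1.4641, -0.0869], 'tcp_pos': [0.4479, 0.2273, 0.1199], 'orientation': [0.2715, -0.1381, 0.9516, 0.04], 'wrist_force': [-0.7805, 4.4717, -9.909], 'ft_torque': [0.5098, 1.3204, 0.4245], 'finger_gap': 0.0108}
[0.43844212 0.22443808 0.13576635] 0.07666467692793658 64.64997813223941
```

View pics/w8.png

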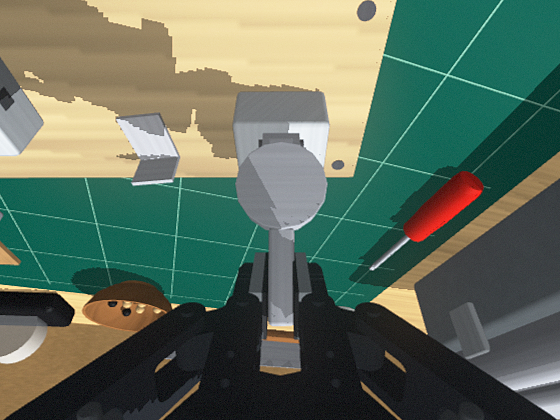

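View pics/s8.png

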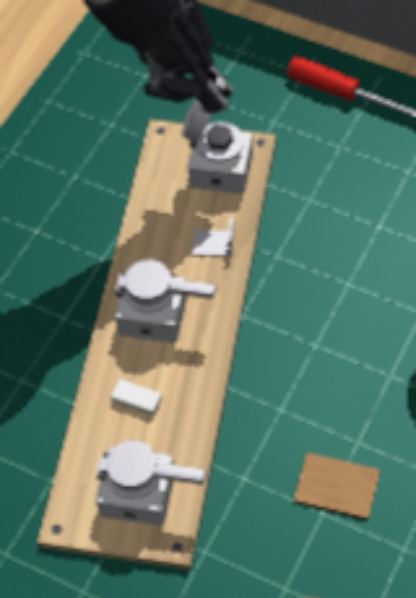

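View pics/t8.png

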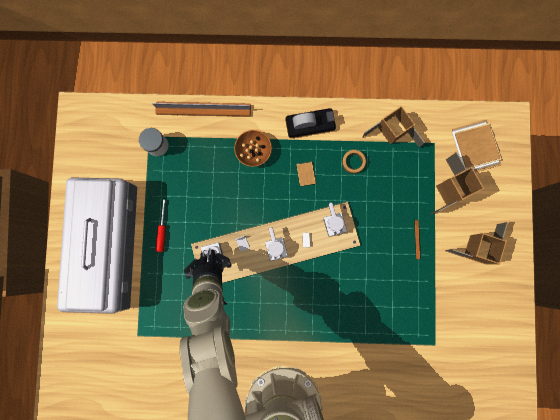

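Call:
jog_arm --pt "0 0 0 0 0 0" --pt "0 0 0 0 0 0" --pt "0 0 0 0 0 0" --pt "0 0 0 0 0 0" --pt "0 0 0 0 0 0" --pt "0 0 0 0 0 0" --pt "0 0 0 0 0 0" --pt "0 0 0 0 0 0" --pt "0 0 0 0 0 0" --pt "0 0 0 0 0 0" --force 35

```text
clock: 13.7
tcp_pos: [0.448, 0.2273, 0.12]
orientation: [0.272, -0.138, 0.952, 0.04]
wrist_force: [-3.4, 5.3, -16.9]
finger_gap: 0.011
```

```bash
python3 - <<'E'
from h import *
im=read_camera("scene");cv2.imwrite("pics/s9.png",cv2.resize(im[60:160,220:320,::-1],None,fx=5,fy=5))
s=get_state();print(s["tcp_pos"],s["wrist_force"],s["finger_gap"],s["clock"])
E
```

```text
[0.44799619 0.22728362 0.12004188] [ -2.9190777    4.50429956 -16.70861784] 0.011116927095919917 13.75
```

View pics/s9.png

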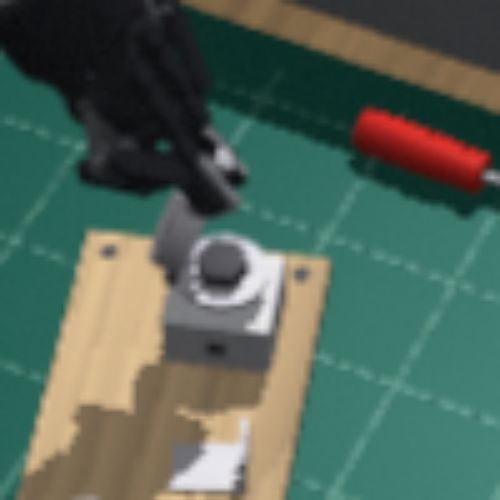

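Call:
jog_arm --pt "-0.0001 0 -0.0004 0 0 0" --pt "-0.0001 0 -0.0004 0 0 0" --pt "0 0 0 0 0 0" --pt "0 0 0 0 0 0" --pt "0 0 0 0 0 0" --pt "0 0 0 0 0 0" --pt "0 0 0 0 0 0" --pt "0 0 0 0 0 0" --pt "0 0 0 0 0 0" --pt "0 0 0 0 0 0"

```text
clock: 14.75
tcp_pos: [0.4483, 0.2274, 0.1199]
orientation: [0.272, -0.138, 0.951, 0.04]
wrist_force: [-4.8, 3.5, -13.2]
finger_gap: 0.0112
```

```bash
python3 - <<'E'
from h import *
im=read_camera("scene");cv2.imwrite("pics/s10.png",cv2.resize(im[60:290,180:340,::-1],None,fx=2.6,fy=2.6))
s=get_state();print(s["tcp_pos"],s["wrist_force"],s["finger_gap"],s["clock"])
print(hand_in())
E
```

```text
[0.44828545 0.22741258 0.11986108] [ -3.65383779   3.23212888 -13.76199082] 0.011354704999653005 14.8
the job is handed in; nothing more can be done
None
```

View pics/s10.png

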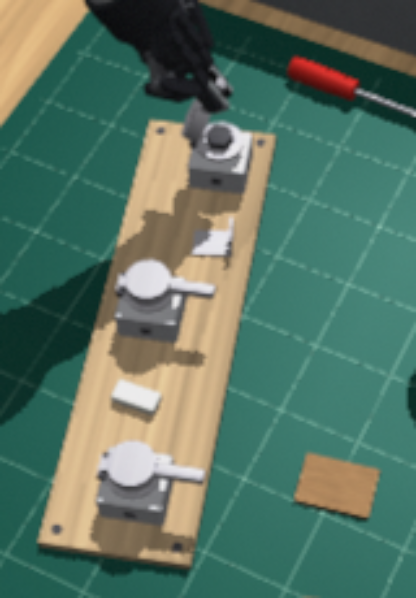

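The loose bolt is the left one. Its cap is now open about 64°, the bolt head is clear for your key, and the fingers are still holding it by the tab. I handed the job in at 14.8 s.

- **Finding it:** I tapped the left cap first. It sank about 4–5 mm under only 3 N, and the cap was back level in the picture taken after I lifted off. That settled it, so I did not tap the middle or right cap.
- **Opening it:** I gripped the tab across its 12 mm width and swung it up along the hinge arc. Beyond about 32° I let the tab turn between the pads, because the arm was nearing a joint limit. The 64° comes from the gripper position relative to my measured hinge point, which is good to a few millimetres.
- **Last checks:** The final picture shows the left bolt exposed, the middle and right caps shut, and the bracket, eraser, screwdriver and offcut where they were. A full top view with the cap already open showed the other loose things unmoved. The pose held steady over the last two seconds.
- **What disagreed:**
  - A steady pull of about 14 N remains on the wrist. It rose to 17 N when I tightened the grip, and easing the arm down slightly took only a little off.
  - One cap-height estimate from two wrist views gave 90 mm instead of 79 mm, because the arm was still settling in one of them. I discarded it; the fixed cameras had given 78–82 mm.

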